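# Close up the dry-goods corner

### The arm

A 6-joint arm with a two-finger parallel gripper is mounted at the origin on a cart in front of the work surface, level with it; the furniture and walls round the work are solid. World frame = base frame: x ahead of the robot, y to its left, z up, the work surface at z = 0. Lengths are in m, angles in rad, forces in N, time in s.
With the tool pointing down it reaches from about 0.35 to 0.975 m from the base axis. Payload 4.9 kg.
Tool frame: the origin (TCP) lies midway between the tips of the shut fingers; the grasp point (between the pads) lies 19 mm behind it; z points along the fingers, y is the line along which they close (so a half turn about z gives the same grasp; the last joint's range is limited). The gripper opens to 85 mm and grips with 20 to 120 N. Pads are 22 mm wide; open, the fingers measure 114 mm over their backs; the gripper's body (76 mm by 85 mm) begins 54 mm behind the grasp point. The pads swing forward as they close: fully open they stand 13 mm farther back than shut.
Start: joints at [-1.255, 0.053, 1.613, -0, 1.476, -0.119], TCP at [0.263, -0.567, 0.231] pointing down, gripper open.
Joint ranges: [-3.01, 3.01], [-1.01, 2.22], [0.06, 2.58], [-1.02, 4.17], [0.09, 2.62], [-3.14, 3.14]. Speed limits (rad/s): [2.57, 2.57, 3.14, 3.14, 3.14, 3.14].

### API

Orientations are given as [roll, pitch, yaw] about the fixed x, y, z axes, in that order (R = Rz(yaw) Ry(pitch) Rx(roll)).
In Python, from rig import sense, read_camera, manip gives the robot as it stands.
- The arm moves only by the shell command python3 -m jog 'ROWS' [OPENING] [FORCE]. ROWS is JSON, a list that holds one entry, the list of rows, each a list of 6 numbers: the shift along the world's x, y, z in mm, then the turn, a rotation vector about the world's x, y, z in degrees. In form: [[[x, y, z, wx, wy, wz], ...]]. A call has 1 to 12 rows; each row shifts and turns the commanded pose from where the row before left it; what a row does not reach is not made up. A row lasts 1/10 s, in which the tool goes at most 50 mm and 8.59 degrees, less where a joint would pass 70% of its speed; a pose out of reach is approached as far as the arm can. A call is refused whole if a number of a shift passes 50 or a number of a turn 8.59, either way. A call with a gripper value outside its range is refused whole. OPENING is the finger opening in mm, from 0 to 85.4, set as the call begins (- or left out, the last holds). The fingers move at their own pace and stop on an object; FORCE is the grip in N (left out, the last holds). Time passes only in rows, so rows that do not move let the fingers close. It gives the time, the measured TCP pose, the force and the opening at its end, in the units of the state.
- sense(): the state, without advancing time (a new reading comes with each control period).
- read_camera(name): name is "scene" or "top" or "wrist"; returns a dict with "color" (480x640x3 uint8, red, green, blue), "camera_matrix" (3x3 intrinsics, pixels), "dist_coeffs" ([k1, k2, p1, p2, k3] as OpenCV has them; the pictures are not rectified), "position" and "attitude" of the camera in the world; the wrist camera has in their place "tool_from_camera" (4x4, takes a point from camera to tool coordinates, whose origin is the TCP and whose axes are the flange's). Camera axes: x right, y up, looking along -z (the intrinsics and any distortion apply to the point x, -y, -z); pixel columns grow to the right and rows downward; lengths in m; the calibration is good to about 2 mm. A picture is of the moment at which its call begins: read the wrist's pose just before it. There is no depth.
- manip.finish_job(): hands the job in, once; it reports no verdict.
The state is a dict: "time_s": time; "joint_positions": joint angles; "qvel": joint speeds; "effort": joint torques, N m; "position": TCP position; "tool_rot": TCP orientation; "ft_force": force on the tool from outside, world axes, zero at the start; "wrist_torque": the same for the moment, N m; "finger_gap": opening from 0.0 (shut) to 1.0 (fully open).
Only numpy, scipy, OpenCV 4.12 (cv2) and the standard library are available. Lean on these libraries where they do the work, as an engineer would, in place of code of your own. Each camera call takes 0.05 s, during which the arm holds its last target. There are 200 camera calls.

### The job

The dry-goods corner was left open after cooking: pushing with the fingertips, tip the lid of the clear grain canister over so that it is fully shut, and push both drawers of the little wooden chest fully home, in any order. This is pushing work only: lift and carry nothing, do not shove the canister along or tip it, and leave the spice jar on the chest, the mug and the salt shaker standing where they are.

Things in the scene. Friction and masses are not known exactly. Their poses are not given: they have to be found in the camera images.
- canister: Clear storage box of brown grain with a pale hinged lid, about 1.4 kg, loose; 96 x 96 mm in plan, 169 mm tall when shut. Origin: centre of its underside, z up. The lid's hinge runs along the canister's x axis, 53 mm out on its +y side, 159 mm up. The hinge side (+y) faces roughly the robot's left (yaw -0.4 to 0.5 rad).
- canister_lid (a joint): Lid angle, rad: 0 shut, 1.57 upright, 1.92 fully open, leaning back over the +y side, where it rests at the start. Plate 100 mm wide, 100 mm long from the hinge plus a 9 mm tab, 13 mm thick (10 mm of it outside the hinge line); open, its free edge is 255 mm above the worktop. Almost no friction: pushed from behind (towards -y) past upright it falls shut by itself.
- chest: Low light-wood chest, fixed to the worktop, 150 mm deep, 260 mm wide, 85 mm tall, with two drawers side by side in its front. Origin: on the worktop, 55 mm in front of the middle of the carcass's front edge; +x points into the chest (to its back), +y to its left as seen from the robot, z up. Its front faces the robot, yaw within 0.25 rad.
- drawer_left (a joint): How far the chest's left (+y) drawer stands out, in m: 0 = fully home, 0.10 = fully out; starts 0.02 to 0.07. Slides along the chest's x axis (pushed towards +x to shut) with about 1.5 N of friction and stays where it is left.
- drawer_right (a joint): The same for the right (-y) drawer.
- drawer_left_front (a point): Point on the outer face of the left drawer's front, mid-width, at the dark finger-pull plate, 52 mm above the worktop; moves with the drawer. The front is a flat plate 126 mm wide, from 8 to 82 mm above the worktop, 14 mm thick, with its outer face 14 mm before the carcass when home. Axes as the chest's.
- drawer_right_front (a point): The same point on the right drawer's front.
- turmeric: Small spice jar with yellow-brown contents and a pale cap, 45 mm across, 83 mm tall, loose on top of the chest towards its back; origin centre of its underside. Leave it alone.
- mug: Pink mug with a heart, 106 x 73 x 88 mm, loose on the worktop; origin centre of its underside. Leave it alone.
- salt: Salt shaker, 44 mm across, 90 mm tall, loose; origin centre of its underside. Leave it alone.
Things that resemble listed ones, but are neither listed nor needed, are in the scene too. Leave any blue or turquoise look-alike of the canister alone.

How it is judged:
By the outcome, as a careful person would: the job done as asked, in the order asked, and still so for the second after the job is handed in, with the robot touching nothing.
It also fails if it takes over 70 s, if anything falls off the work surface, if the arm or the gripper's body presses on something with over 40 N, if the wrist force passes 120 N, or if a joint passes its speed limit or range.

## Working session

There is one attempt and no reset: what is moved stays moved. The work goes in short steps, Python scripts to look and compute and a shell command to move; the robot and the scene stay as the last step left them, time stands still between calls to the robot, and variables do not carry over. Pictures are saved under pics/ and viewed, on a budget of 10 in all, crops included, one or two more only if the job needs it, and the job is handed in when it is done.

```bash
mkdir -p pics; cat > h.py <<'E'
import numpy as np, cv2
from rig import sense, read_camera
from scipy.spatial.transform import Rotation as R
def pose(c):
    a=np.array(c["attitude"],float)
    M=a if a.shape==(3,3) else (R.from_euler('xyz',a).as_matrix() if a.size==3 else None)
    return np.array(c["position"]),M
def snap(n,f):
    c=read_camera(n); cv2.imwrite(f,c["color"][:,:,::-1]); return c
def ray(c,uv):
    p=cv2.undistortPoints(np.array([[uv]],float),np.array(c["camera_matrix"]),np.array(c["dist_coeffs"]))[0,0]
    P,M=pose(c); return P,M@np.array([p[0],-p[1],-1])
def onz(c,uv,z):
    P,d=ray(c,uv); return P+d*(z-P[2])/d[2]
def proj(c,X):
    P,M=pose(c); q=(np.atleast_2d(X)-P)@M; q=q*[1,-1,-1]
    return cv2.projectPoints(q,np.zeros(3),np.zeros(3),np.array(c["camera_matrix"]),np.array(c["dist_coeffs"]))[0][:,0]
E
python3 - <<'E'
from h import *
import pickle
for n in("scene","top"):
    c=snap(n,f"pics/{n}0.png");pickle.dump(c,open(n+".pkl","wb"));print(n,c["position"],c["attitude"],c["camera_matrix"][0])
print(sense())
E
```

```text
scene [-0.01847511  0.99378273  0.74647477] [ 1.06141377 -0.00346848 -2.69330858] [609.83780221   0.         318.50728935]
top [-0.48308613  0.02474943  1.33614749] [ 0.67581026  0.01834419 -1.68445984] [543.23247738   0.         325.8084371 ]
{'time_s': 0.1, 'joint_positions': array([-1.25500545e+00,  5.32681804e-02,  1.61415334e+00,  1.17045882e-06,
        1.47599594e+00, -1.19005851e-01]), 'qvel': array([-0.00351567, -0.00129702, -0.00147506,  0.00139209,  0.00035281,
       -0.00045931]), 'effort': array([-1.06022890e-04, -3.94904423e+01, -3.71361852e+01, -1.73272547e-04,
        3.90290399e-03,  1.65596919e-05]), 'position': array([ 0.26308829, -0.56631183,  0.23020201]), 'tool_rot': array([-3.13978090e+00, -2.17806330e-04,  4.34796418e-01]), 'ft_force': array([-0.1070728 , -0.32617507,  0.46344901]), 'wrist_torque': array([0.0541613 , 0.02403828, 0.01564606]), 'finger_gap': 1.0031985990886334}
```

View pics/scene0.png

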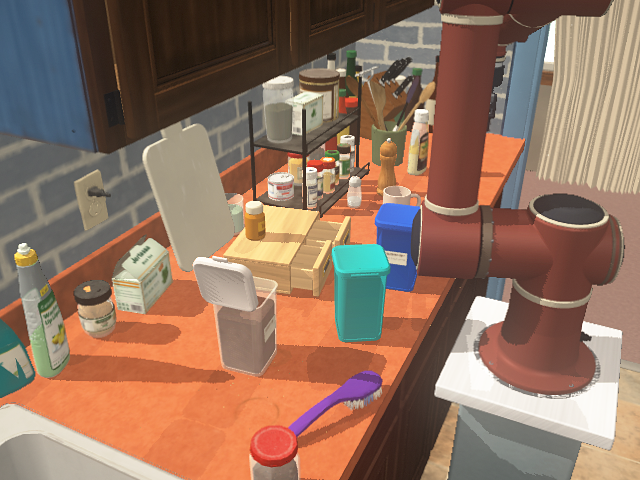

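View pics/top0.png

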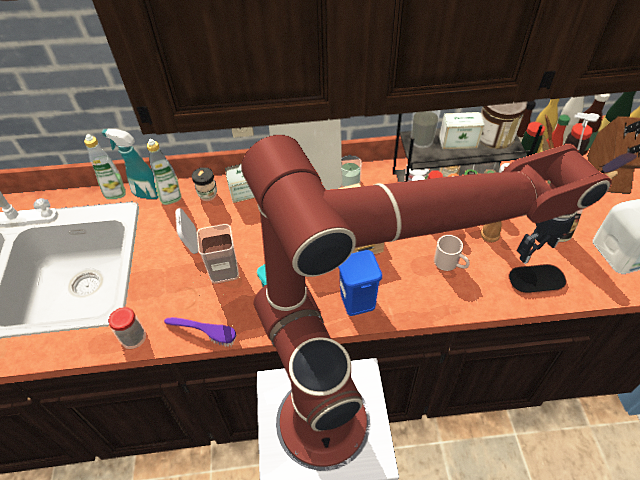

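Candidates: the clear canister is at scene (245,320) / top (218,250). The look-alikes are teal at scene (360,290) and blue at scene (398,245). I choose the clear one with the pale open lid. The chest is at scene (290,250), with the turmeric jar on it at (255,220). A close crop will check this.

```bash
python3 - <<'E'
from h import *
a=cv2.imread("pics/scene0.png")[185:385,180:360];b=cv2.imread("pics/top0.png")[195:290,168:254]
o=np.zeros((600,800,3),np.uint8);o[:,:540]=cv2.resize(a,None,fx=3,fy=3,interpolation=2);o[:285,542:]=cv2.resize(b,None,fx=3,fy=3,interpolation=2)
cv2.imwrite("pics/crop0.png",o)
E
```

```text
(no output)
```

View pics/crop0.png

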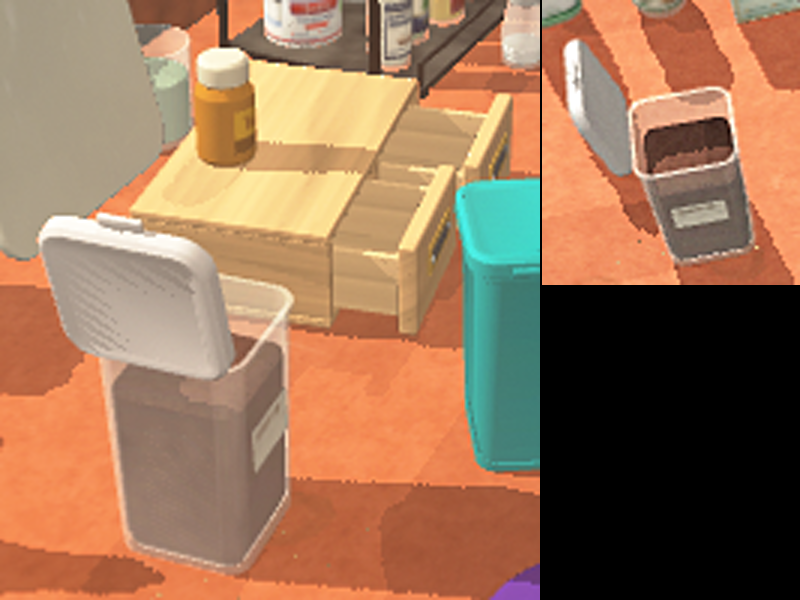

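The crop confirms the clear canister, lid open toward +y. The chest's two drawers stand out, with the teal canister near the left drawer's front.

```bash
python3 - <<'E'
from h import *
import pickle
S=pickle.load(open("scene.pkl","rb"));T=pickle.load(open("top.pkl","rb"))
s=lambda x,y:(180+x/3-.3,185+y/3-.3); t=lambda x,y:(168+(x-542)/3-.3,195+y/3-.3)
def p(n,c,uv,z): print(n,onz(c,uv,z).round(3))
for n,q in dict(A=(630,105),B=(732,90),C=(742,155),D=(640,172)).items(): p("rim"+n,T,t(*q),.157)
for n,q in dict(l=(123,545),n=(245,570),r=(288,500)).items(): p("bot"+n,S,s(*q),0)
for n,q in dict(FL=(330,237),BL=(133,212),FR=(415,88),BR=(245,62)).items(): p("chest"+n,S,s(*q),.085)
for n,q in dict(Lo_l=(418,243),Lo_r=(455,172),Ro_r=(512,97),Ro_m=(487,150)).items(): p(n,S,s(*q),.082)
p("Lbot",S,s(414,330),.008)
# lid free corners by two views? tab in scene (120,222)
for n,q in dict(lidbl=(45,225),lidfr=(200,245)).items(): p(n,S,s(*q),.25)
for n,uv in dict(tealA=(332,249),tealB=(388,249),).items(): p(n,S,uv,.165)
for n,uv in dict(tl=(342,337),tr=(382,341)).items(): p(n,S,uv,0)
p("mug",T,(448,268),0); p("blue",T,(360,310),0); p("bluetop",T,(345,275),.165);p("blueTR",T,(381,270),.165)
p("salt",S,(354,206),0)
E
```

```text
rimA [0.522 0.296 0.157]
rimB [0.528 0.201 0.157]
rimC [0.449 0.192 0.157]
rimD [0.441 0.284 0.157]
botl [0.521 0.284 0.   ]
botn [0.442 0.271 0.   ]
botr [0.451 0.202 0.   ]
chestFL [0.511 0.027 0.085]
chestBL [0.655 0.058 0.085]
chestFR [ 0.56  -0.212  0.085]
chestBR [ 0.709 -0.194  0.085]
Lo_l [0.455 0.002 0.082]
Lo_r [ 0.474 -0.103  0.082]
Ro_r [ 0.485 -0.237  0.082]
Ro_m [ 0.467 -0.145  0.082]
Lbot [0.457 0.002 0.008]
lidbl [0.522 0.324 0.25 ]
lidfr [0.437 0.305 0.25 ]
tealA [0.4   0.059 0.165]
tealB [0.303 0.012 0.165]
tl [0.354 0.105 0.   ]
tr [0.279 0.083 0.   ]
mug [ 0.41  -0.419  0.   ]
blue [ 0.299 -0.137  0.   ]
bluetop [ 0.311 -0.095  0.165]
blueTR [ 0.315 -0.19   0.165]
salt [ 0.565 -0.458  0.   ]
```

```bash
python3 -m jog '[[[0,0,45,0,0,-6.7],[0,0,45,0,0,-6.7],[9,48,0,0,0,0],[9,48,0,0,0,0],[9,48,0,0,0,0],[9,48,0,0,0,0],[9,48,0,0,0,0],[9,48,0,0,0,0],[9,48,0,0,0,0],[9,48,0,0,0,0]]]' 0 20
```

```text
time_s: 1.1
position: [0.335, -0.1809, 0.3208]
tool_rot: [-3.141, -0.0, 0.2]
ft_force: [0.9, -0.2, 0.2]
finger_gap: -0.002
```

```bash
python3 -m jog '[[[11,48,0,0,0,0],[11,48,0,0,0,0],[11,48,0,0,0,0],[11,48,0,0,0,0],[11,48,0,0,0,0],[11,48,0,0,0,0],[11,48,0,0,0,0],[11,48,0,0,0,0],[11,48,0,0,0,0],[11,48,0,0,0,0],[11,48,0,0,0,0],[11,36,0,0,0,0]]]'; python3 -m jog '[[[0,14,0,0,0,0],[0,0,0,0,0,0]]]'
python3 - <<'E'
from h import *
import pickle
c=snap("top","pics/top1.png");pickle.dump(c,open("top1.pkl","wb"))
E
```

```text
time_s: 2.3
position: [0.4668, 0.3839, 0.3203]
tool_rot: [3.141, 0.001, 0.203]
ft_force: [1.1, -0.4, 1.5]
finger_gap: 0.001
time_s: 2.5
position: [0.4667, 0.3962, 0.3201]
tool_rot: [3.141, 0.002, 0.203]
ft_force: [-0.9, -0.4, 0.2]
finger_gap: 0.001
```

View pics/top1.png

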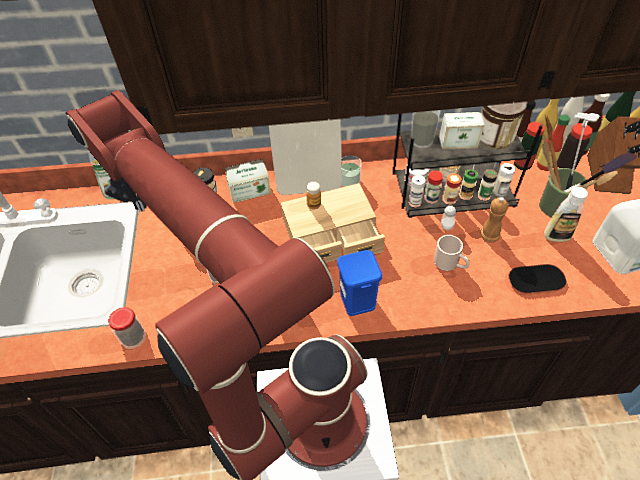

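The top view shows the chest (330,220) with both drawers out, turmeric at (314,193), mug at (448,252) and salt at (449,217). The arm is beyond the lid, so I'll lower it behind the lid and push.

```bash
python3 -m jog '[[[6,25,0,0,0,0],[6,10,-20,0,0,0],[0,0,-40,0,0,0],[0,0,-40,0,0,0],[0,0,0,0,0,0]]]'; python3 - <<'E'
from h import *
c=snap("scene","pics/scene1.png")
cv2.imwrite("pics/scene1c.png",cv2.resize(c["color"][130:400,120:400,::-1],None,fx=2,fy=2))
E
```

```text
time_s: 3.05
position: [0.4763, 0.4262, 0.214]
tool_rot: [3.136, 0.012, 0.199]
ft_force: [-1.1, -1.1, -1.3]
finger_gap: -0.002
```

View pics/scene1c.png

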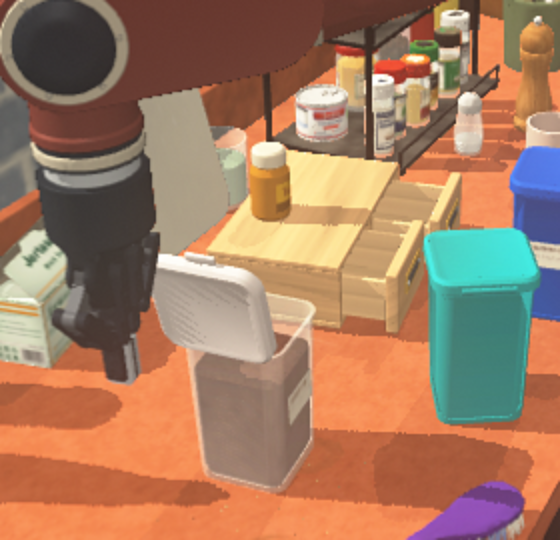

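The fingertips are behind the lid at about z 0.22, clear of it. Next I push toward -y in small rows.

```bash
python3 -m jog '[[[0,-25,6,0,0,0],[0,-20,0,0,0,0],[0,-15,0,0,0,0],[0,-12,0,0,0,0],[0,-12,0,0,0,0],[0,-12,0,0,0,0]]]';python3 -m jog '[[[0,-12,0,0,0,0],[0,-12,0,0,0,0],[1,-12,0,0,0,0],[1,-10,0,0,0,0]]]'
python3 - <<'E'
from h import *
c=snap("scene","pics/scene2.png")
cv2.imwrite("pics/scene2c.png",cv2.resize(c["color"][130:400,120:400,::-1],None,fx=2,fy=2))
E
```

```text
time_s: 3.7
position: [0.4795, 0.3336, 0.2281]
tool_rot: [-3.141, -0.001, 0.201]
ft_force: [0.5, 1.8, 1.8]
finger_gap: -0.002
time_s: 4.1
position: [0.4811, 0.2872, 0.227]
tool_rot: [3.142, 0.001, 0.201]
ft_force: [0.1, 1.2, -0.4]
finger_gap: 0.006
```

View pics/scene2c.png

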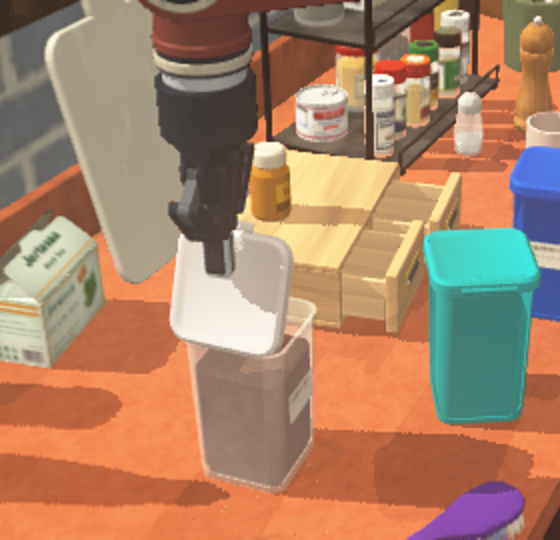

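The lid is roughly upright and the canister hasn't moved. I'll push a little further.

```bash
python3 -m jog '[[[0,-12,0,0,0,0],[0,-12,0,0,0,0],[0,-12,0,0,0,0],[0,-8,0,0,0,0],[0,0,25,0,0,0],[0,0,45,0,0,0],[0,0,40,0,0,0],[0,0,0,0,0,0]]]'
python3 - <<'E'
from h import *
c=snap("scene","pics/scene3.png")
cv2.imwrite("pics/scene3c.png",cv2.resize(c["color"][130:400,120:400,::-1],None,fx=2,fy=2))
E
```

```text
time_s: 4.95
position: [0.4836, 0.2444, 0.3454]
tool_rot: [-3.14, -0.012, 0.201]
ft_force: [0.0, -0.3, -0.1]
finger_gap: 0.002
```

View pics/scene3c.png

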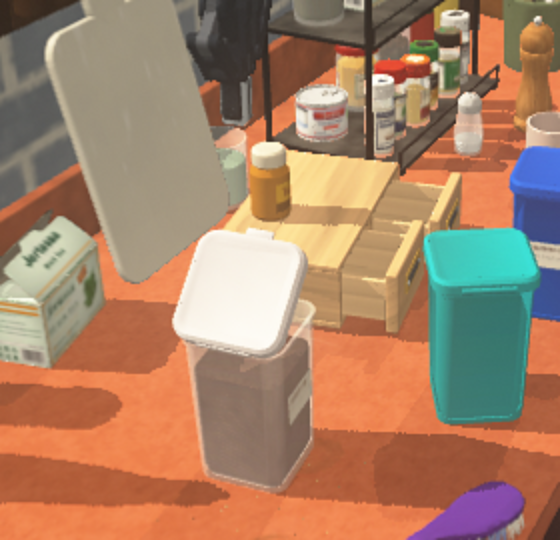

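The lid is past upright and falling. I'll move to the left drawer and recheck the lid on the way.

```bash
python3 -m jog '[[[-6,-44,0,0,0,0],[-6,-44,0,0,0,0],[-6,-44,0,0,0,0],[-7,-44,0,0,0,0],[-7,-44,0,0,0,0],[-7,-44,0,0,0,0],[-7,-43,0,0,0,0],[0,0,-45,0,0,0],[0,0,-45,0,0,0],[0,0,-40,0,0,0],[0,0,0,0,0,0]]]'
python3 - <<'E'
from h import *
c=snap("scene","pics/scene4.png")
cv2.imwrite("pics/scene4c.png",cv2.resize(c["color"][130:400,150:450,::-1],None,fx=2.2,fy=2.2))
E
```

```text
time_s: 6.1
position: [0.4303, -0.0617, 0.1988]
tool_rot: [-3.134, 0.014, 0.2]
ft_force: [-0.5, 0.4, -0.9]
finger_gap: -0.003
```

View pics/scene4c.png

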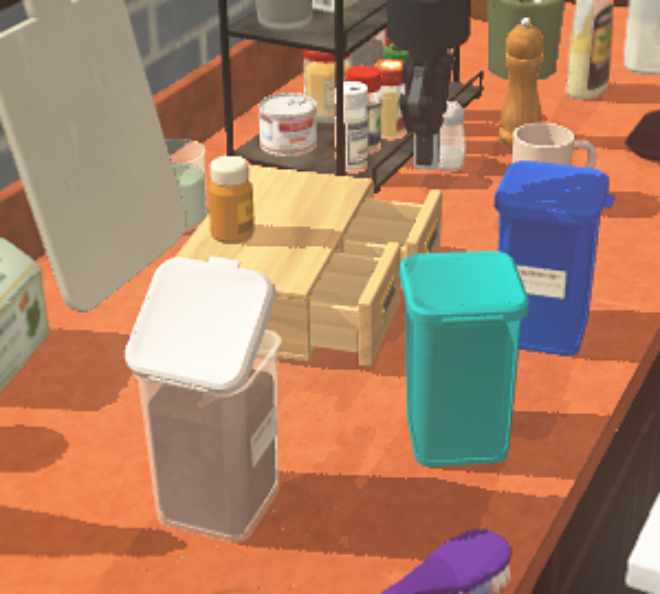

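The lid is still closing slowly. The fingertips are above the gap in front of the left drawer, so I'll descend.

```bash
python3 -m jog '[[[0,0,-45,0,0,0],[0,0,-45,0,0,0],[0,0,-40,0,0,0],[0,0,-20,0,0,0],[0,0,0,0,0,0]]]'; python3 -m jog '[[[15,3,0,0,0,0],[12,2.4,0,0,0,0],[12,2.4,0,0,0,0],[12,2.4,0,0,0,0]]]'
```

```text
time_s: 6.65
position: [0.4344, -0.0625, 0.0563]
tool_rot: [-3.14, 0.003, 0.201]
ft_force: [-1.6, 0.5, 1.0]
finger_gap: 0.004
time_s: 7.05
position: [0.4887, -0.0531, 0.0605]
tool_rot: [3.14, -0.003, 0.201]
ft_force: [-1.3, -0.8, 1.7]
finger_gap: -0.0
```

```bash
python3 -m jog '[[[6,1.2,0,0,0,0],[4,0.8,0,0,0,0]]]'; python3 -m jog '[[[3,0.6,0,0,0,0],[3,0.6,0,0,0,0]]]';python3 -m jog '[[[2,0.4,0,0,0,0],[2,0.4,0,0,0,0]]]'
```

```text
time_s: 7.25
position: [0.498, -0.0509, 0.0591]
tool_rot: [3.14, -0.002, 0.201]
ft_force: [-1.9, -1.4, 0.6]
finger_gap: 0.002
time_s: 7.45
position: [0.5025, -0.0495, 0.0576]
tool_rot: [3.141, -0.0, 0.201]
ft_force: [-1.1, -0.4, 1.3]
finger_gap: 0.001
time_s: 7.65
position: [0.5034, -0.0492, 0.0573]
tool_rot: [-3.141, 0.009, 0.202]
ft_force: [-19.0, -4.4, 16.1]
finger_gap: 0.005
```

The left drawer hit its stop (19 N). Now the right drawer.

```bash
python3 -m jog '[[[0,0,0,0,0,0],[-30,-6,0,0,0,0],[0,0,45,0,0,0],[0,0,45,0,0,0],[0,0,45,0,0,0],[0,0,30,0,0,0],[-14,-42,0,0,0,0],[-14,-42,0,0,0,0],[-13,-40,0,0,0,0],[0,0,0,0,0,0]]]'
python3 - <<'E'
from h import *
import pickle
c=snap("top","pics/top5.png");d=snap("scene","pics/scene5.png")
X=sense()["position"]; print(X, proj(c,X),proj(d,X))
o=np.zeros((500,800,3),np.uint8);o[:495,:396]=cv2.resize(c["color"][160:325,265:397,::-1],None,fx=3,fy=3);e=cv2.resize(d["color"][170:370,180:380,::-1],(400,400));o[:400,400:]=e
cv2.imwrite("pics/c5.png",o)
E
```

```text
time_s: 8.65
position: [0.4342, -0.182, 0.2224]
tool_rot: [3.14, -0.0, 0.195]
ft_force: [-0.2, 0.0, -0.4]
finger_gap: 0.003
[ 0.43509482 -0.17902168  0.22213004] [[370.2266912  221.62405763]] [[362.62662255 175.44022918]]
```

View pics/c5.png

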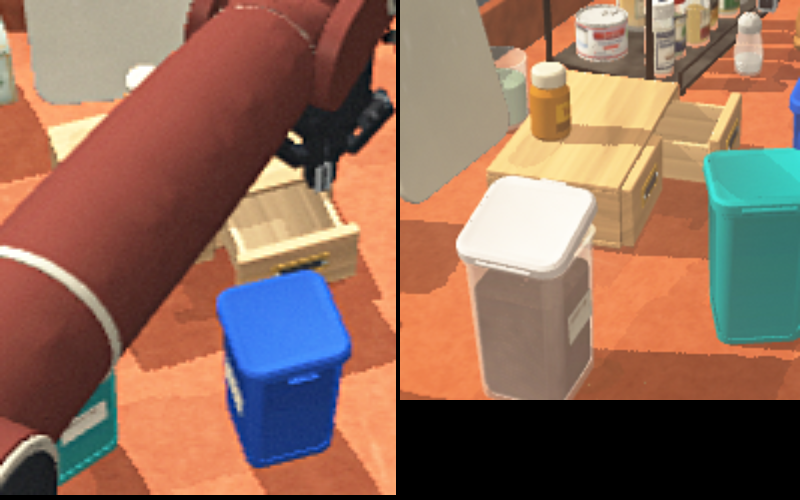

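The left drawer is shut and the lid is nearly shut. The right drawer's pull plate is at top px (365,248), and the blue box is close in front of it. I'll check the clearances.

```bash
python3 - <<'E'
from h import *
import pickle
c=pickle.load(open("top1.pkl","rb"))
for n,q,z in [("plate",(300,265),.052),("edgeL",(238,262),.082),("edgeR",(356,237),.082),("blueBL",(222,292),.165),("blueBR",(322,275),.165),("tealR",(117,372),.15)]:
    print(n,onz(c,(265+q[0]/3-.3,160+q[1]/3-.3),z).round(3))
E
```

```text
plate [ 0.476 -0.177  0.052]
edgeL [ 0.465 -0.114  0.082]
edgeR [ 0.481 -0.232  0.082]
blueBL [ 0.371 -0.086  0.165]
blueBR [ 0.378 -0.177  0.165]
tealR [0.308 0.014 0.15 ]
```

```bash
python3 -m jog '[[[10,-8,0,0,0,0],[0,0,-45,0,0,0],[0,0,-45,0,0,0],[0,0,-45,0,0,0],[0,0,-25,0,0,0],[0,0,0,0,0,0]]]'; python3 -m jog '[[[15,3,0,0,0,0],[12,2.4,0,0,0,0],[12,2.4,0,0,0,0],[12,2.4,0,0,0,0]]]'
```

```text
time_s: 9.35
position: [0.4424, -0.1832, 0.0575]
tool_rot: [-3.134, 0.007, 0.203]
ft_force: [-0.3, 0.4, 0.3]
finger_gap: 0.001
time_s: 9.75
position: [0.4978, -0.176, 0.0635]
tool_rot: [3.141, -0.001, 0.202]
ft_force: [-2.5, -0.1, 1.1]
finger_gap: -0.004
```

```bash
python3 -m jog '[[[10,2,0,0,0,0],[10,2,0,0,0,0],[4,0.8,0,0,0,0],[3,0.6,0,0,0,0]]]'; python3 -m jog '[[[2,0.4,0,0,0,0],[2,0.4,0,0,0,0]]]';python3 -m jog '[[[2,0.4,0,0,0,0],[1,0.2,0,0,0,0]]]'
```

```text
time_s: 10.15
position: [0.5239, -0.1713, 0.0625]
tool_rot: [3.141, -0.0, 0.201]
ft_force: [-1.3, -1.3, 0.9]
finger_gap: -0.003
time_s: 10.35
position: [0.5272, -0.1704, 0.0623]
tool_rot: [3.141, 0.0, 0.201]
ft_force: [-1.8, -1.4, 1.3]
finger_gap: -0.002
time_s: 10.55
position: [0.5278, -0.1703, 0.0623]
tool_rot: [-3.141, 0.007, 0.201]
ft_force: [-14.7, -3.3, 8.8]
finger_gap: -0.0
```

```bash
python3 -m jog '[[[0,0,0,0,0,0],[-30,-6,0,0,0,0],[0,0,45,0,0,0],[0,0,45,0,0,0],[0,0,45,0,0,0],[0,0,45,0,0,0],[0,0,40,0,0,0],[-20,-45,0,0,0,0],[-20,-45,0,0,0,0],[-20,-45,0,0,0,0],[-20,-45,0,0,0,0],[-20,-45,0,0,0,0]]]';python3 -m jog '[[[-20,-45,0,0,0,0],[-20,-45,0,0,0,0],[-20,-45,0,0,0,0],[0,0,0,0,0,0],[0,0,0,0,0,0]]]'
python3 - <<'E'
from h import *
c=snap("top","pics/top6.png");d=snap("scene","pics/scene6.png")
o=np.zeros((600,800,3),np.uint8);o[:600]=cv2.resize(d["color"][150:390,160:480,::-1],(800,600),interpolation=2)
cv2.imwrite("pics/c6.png",o)
# before/after change at untouched objects
for f0,f1,bx in [("scene0","scene6",{"salt":(345,172,365,210),"turm":(243,200,267,240),"canbase":(218,318,278,376),"teal":(332,285,386,340)}),("top1","top6",{"blue":(338,250,383,315),"mug+":(432,235,470,272)})]:
    a=cv2.imread(f"pics/{f0}.png").astype(int);b=cv2.imread(f"pics/{f1}.png").astype(int)
    for n,(x,y,X,Y) in bx.items(): print(n,abs(a-b)[y:Y,x:X].mean().round(2))
E
```

```text
time_s: 11.75
position: [0.3994, -0.4022, 0.2824]
tool_rot: [3.141, -0.001, 0.201]
ft_force: [1.1, 0.3, -0.4]
finger_gap: -0.001
time_s: 12.25
position: [0.3397, -0.5363, 0.2816]
tool_rot: [-3.14, -0.001, 0.199]
ft_force: [0.3, -0.5, -0.3]
finger_gap: -0.0
salt 3.68
turm 1.13
canbase 1.82
teal 1.07
blue 11.18
mug+ 5.1
```

View pics/c6.png

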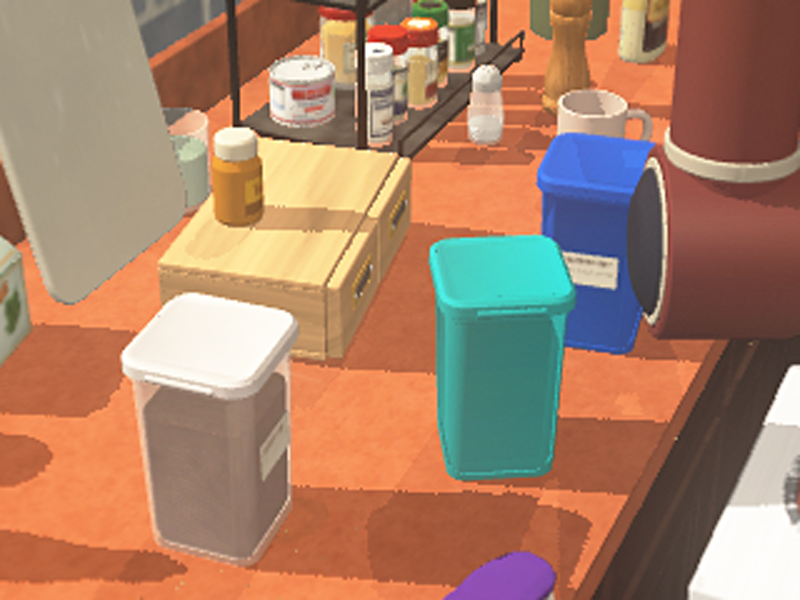

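Everything looks shut, and the lid at crop (210,340) looks level. I'll let time pass, then check that the lid has stopped moving and that nothing else shifted.

```bash
python3 -m jog '[[[0,0,0,0,0,0],[0,0,0,0,0,0],[0,0,0,0,0,0],[0,0,0,0,0,0],[0,0,0,0,0,0],[0,0,0,0,0,0],[0,0,0,0,0,0],[0,0,0,0,0,0],[0,0,0,0,0,0],[0,0,0,0,0,0],[0,0,0,0,0,0],[0,0,0,0,0,0]]]'
python3 - <<'E'
from h import *
d=snap("scene","pics/scene7.png");t=snap("top","pics/top7.png")
a=cv2.imread("pics/scene6.png").astype(int);b=cv2.imread("pics/scene7.png").astype(int)
print("lid diff",abs(a-b)[265:310,205:285].mean(),abs(a-b)[265:310,205:285].max())
# lid top corners, level at .169?
s=lambda x,y:(160+x/2.5,150+y/2.5)
for n,q in dict(backhinge=(180,298),back=(298,312),front=(245,388),fh=(125,358)).items(): print(n,onz(d,s(*q),.167).round(3))
for f in("scene0","scene7"):
    h=cv2.cvtColor(cv2.imread(f"pics/{f}.png"),cv2.COLOR_BGR2HSV); m=cv2.inRange(h,(112,150,60),(125,255,255));m[:200]=0;m[290:]=0;m[:,:370]=0;m[:,412:]=0
    print(f,"blue left/top",np.argwhere(m).min(0),m.astype(bool).sum())
A=t["color"][:,:,::-1]; cv2.imwrite("pics/c7.png",cv2.resize(A[150:330,170:490],(800,450),interpolation=2))
E
```

```text
time_s: 13.55
position: [0.3402, -0.5356, 0.2823]
tool_rot: [-3.142, 0.0, 0.201]
ft_force: [-0.2, 0.7, 1.3]
finger_gap: -0.001
lid diff 0.32407407407407407 3
backhinge [0.531 0.21  0.167]
back [0.445 0.189 0.167]
front [0.43  0.287 0.167]
fh [0.522 0.292 0.167]
scene0 blue left/top [204 375] 1021
scene7 blue left/top [204 375] 1293
```

View pics/c7.png

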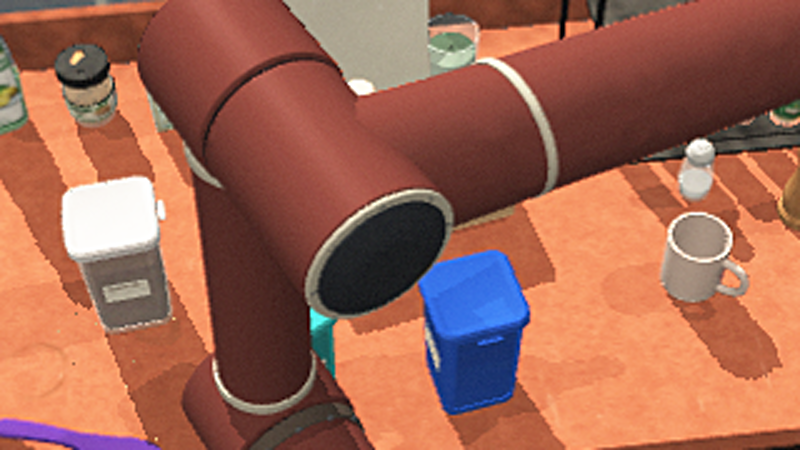

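The lid is level and has stopped moving. Mug, salt and blue box are where they were. Handing in.

```bash
python3 -c "
from rig import manip
print(manip.finish_job())"
```

```text
the job is handed in; nothing more can be done
None
```

The grain canister's lid is shut and both chest drawers are fully home. I handed the job in at about 13.6 s with the arm clear of everything.

- **Lid:** I pushed it past upright with the closed fingertips, and it settled shut on its own. It did not move between two pictures 1.3 s apart. Its top corners fit a level square of about 97 mm at the shut height.
- **Drawers:** I pushed each one until it hit its stop, with about 19 N on the left and 15 N on the right. The last scene view shows both fronts flush.
- **Other things:** The turmeric jar, the teal box and the canister's base barely changed between the before and after pictures.
- **Check that disagreed:** The difference was larger around the blue box (11 grey levels), the mug (5) and the salt shaker (4). I put this down to the arm's moving shadow. The blue box's left and top edges are at the same pixels as before. For the mug and salt shaker I judged only by eye that they still stand where they were.

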